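# Build a truffle pyramid on the display board

## Task

Put the three milk-brown truffles into the three wells of the display board, one in each well, and then set the white truffle gently on top, saddled in the gap between them, so that it stays there as a small pyramid. Leave the orange truffle in its cup and do not disturb the other things on the table.

Things in the scene. Friction and masses are not known exactly. Their poses are not given: they have to be found in the camera images.
- dark_a_center (a point): centre of a milk-brown (dark) truffle: a firm ball 40 mm in diameter, about 40 g, which starts in one of the paper cups on the baking sheet (centre 26 to 28 mm above the table). Orientation means nothing.
- dark_b_center (a point): centre of a milk-brown (dark) truffle: a firm ball 40 mm in diameter, about 40 g, which starts in one of the paper cups on the baking sheet (centre 26 to 28 mm above the table). Orientation means nothing.
- dark_c_center (a point): centre of a milk-brown (dark) truffle: a firm ball 40 mm in diameter, about 40 g, which starts in one of the paper cups on the baking sheet (centre 26 to 28 mm above the table). Orientation means nothing.
- white_center (a point): centre of the only white (ivory) truffle: a firm ball 40 mm in diameter, about 40 g, which starts in one of the paper cups on the baking sheet (centre 26 to 28 mm above the table). Orientation means nothing.
- orange_center (a point): centre of the only orange truffle: a firm ball 40 mm in diameter, about 40 g, which starts in one of the paper cups on the baking sheet (centre 26 to 28 mm above the table). Orientation means nothing. Not wanted: it stays in its cup.
- sheet: aluminium baking sheet, fixed to the table, 240 mm (its x) by 330 mm (its y), rim 25 mm high, white paper in it. Origin at the centre of its underside. It carries six very dark brown fluted paper cups (fixed, 45 mm across, rim 16 mm above the table) at x = -45 and +45 mm, y = -95, 0 and +95 mm of its frame; five hold a truffle, one is empty.
- board: display board, fixed: a square light-wood plate 120 mm wide and 16 mm thick on a round white marble foot (radius 92 mm, 8 mm thick), top of the wood 24 mm above the table. Three round wells (29 mm in diameter, 16 mm deep) form an equilateral triangle with 48 mm sides about its middle. Origin at the centre of its underside, z up.
- well0 (a point): centre of a well's mouth, on the upper face of the wood (24 mm above the table). A truffle seated in the well rests on the rim all round, its centre 14 mm above this point.
- well1 (a point): centre of a well's mouth, on the upper face of the wood (24 mm above the table). A truffle seated in the well rests on the rim all round, its centre 14 mm above this point.
- well2 (a point): centre of a well's mouth, on the upper face of the wood (24 mm above the table). A truffle seated in the well rests on the rim all round, its centre 14 mm above this point.
- board_middle (a point): point on the upper face of the wood midway between the three wells (28 mm from each). A truffle saddled on three seated truffles has its centre 43 mm above this point.
- syrup: bystander, loose, to be left where it is: amber glass bottle, 64 mm in diameter, 100 mm tall; origin at the centre of its underside
- jar: bystander, loose, to be left where it is: orange jar with a steel cap, 70 mm in diameter, 75 mm tall; origin at the centre of its underside
- ramekin: bystander, loose, to be left where it is: white ceramic cup, 72 mm across, 45 mm tall; origin at the centre of its underside
- spatula: bystander, loose, to be left where it is: spatula lying flat, right of the board; origin at the centre of its underside
- pastry_brush: bystander, loose, to be left where it is: pastry brush lying flat, left of the sheet; origin at the centre of its underside
- cup_stack: bystander, loose, to be left where it is: low stack of dark paper cups, 47 mm across, 46 mm tall; origin at the centre of its underside
There are look-alikes about, which are no part of the job. What is shaped like the part that bears dark_a_center but pink or purple is not meant.

How it is judged (in metres and radians):
On the way, in this order (a step that is already met when the one before it is completed fails the run):
1. the three milk-brown truffles sit one in each well, let go (((horizontal distance between dark_a_center and well0 below 0.006 m and z of dark_a_center in the frame of well0 between 0.0088 and 0.0188 m) or (horizontal distance between dark_b_center and well0 below 0.006 m and z of dark_b_center in the frame of well0 between 0.0088 and 0.0188 m) or (horizontal distance between dark_c_center and well0 below 0.006 m and z of dark_c_center in the frame of well0 between 0.0088 and 0.0188 m)) and ((horizontal distance between dark_a_center and well1 below 0.006 m and z of dark_a_center in the frame of well1 between 0.0088 and 0.0188 m) or (horizontal distance between dark_b_center and well1 below 0.006 m and z of dark_b_center in the frame of well1 between 0.0088 and 0.0188 m) or (horizontal distance between dark_c_center and well1 below 0.006 m and z of dark_c_center in the frame of well1 between 0.0088 and 0.0188 m)) and ((horizontal distance between dark_a_center and well2 below 0.006 m and z of dark_a_center in the frame of well2 between 0.0088 and 0.0188 m) or (horizontal distance between dark_b_center and well2 below 0.006 m and z of dark_b_center in the frame of well2 between 0.0088 and 0.0188 m) or (horizontal distance between dark_c_center and well2 below 0.006 m and z of dark_c_center in the frame of well2 between 0.0088 and 0.0188 m)) and contact force between the fingers and dark_a below 0.1 N and contact force between the fingers and dark_b below 0.1 N and contact force between the fingers and dark_c below 0.1 N), for 0.2 s.
2. the white truffle rests on the three, let go (((horizontal distance between dark_a_center and well0 below 0.006 m and z of dark_a_center in the frame of well0 between 0.0088 and 0.0188 m) or (horizontal distance between dark_b_center and well0 below 0.006 m and z of dark_b_center in the frame of well0 between 0.0088 and 0.0188 m) or (horizontal distance between dark_c_center and well0 below 0.006 m and z of dark_c_center in the frame of well0 between 0.0088 and 0.0188 m)) and ((horizontal distance between dark_a_center and well1 below 0.006 m and z of dark_a_center in the frame of well1 between 0.0088 and 0.0188 m) or (horizontal distance between dark_b_center and well1 below 0.006 m and z of dark_b_center in the frame of well1 between 0.0088 and 0.0188 m) or (horizontal distance between dark_c_center and well1 below 0.006 m and z of dark_c_center in the frame of well1 between 0.0088 and 0.0188 m)) and ((horizontal distance between dark_a_center and well2 below 0.006 m and z of dark_a_center in the frame of well2 between 0.0088 and 0.0188 m) or (horizontal distance between dark_b_center and well2 below 0.006 m and z of dark_b_center in the frame of well2 between 0.0088 and 0.0188 m) or (horizontal distance between dark_c_center and well2 below 0.006 m and z of dark_c_center in the frame of well2 between 0.0088 and 0.0188 m)) and horizontal distance between white_center and board_middle below 0.008 m and z of white_center in the frame of board_middle between 0.0367 and 0.0487 m and contact force between the fingers and white below 0.1 N), for 0.2 s.
At the end, for the whole second after the job is handed in: Each well holds one milk-brown truffle (within 6 mm sideways, 5 mm in height of its seat); the white one lies on the three (within 8 mm of the middle sideways, 6 mm in height); all four are let go and at rest (under 20 mm/s); the orange truffle is within 15 mm of its start (all of step 2 and distance of orange_center from where it was at the start of the episode below 0.015 m and linear speed of each of dark_a, dark_b, dark_c, white below 0.02 m/s and contact force between the fingers and dark_a below 0.1 N and contact force between the fingers and dark_b below 0.1 N and contact force between the fingers and dark_c below 0.1 N); the robot touches nothing.
It fails at once if the orange truffle is moved more than 25 mm (distance of orange_center from where it was at the start of the episode above 0.025 m).
It fails at once if a bystander (bottle, jar, white cup, spatula, brush, stack of paper cups) is moved more than 40 mm (distance of any of syrup, jar, ramekin, spatula, pastry_brush, cup_stack from where it was at the start of the episode above 0.04 m).
It also fails if it takes over 72 s, if anything falls off the work surface, if the arm or the gripper's body presses on something with over 40 N, if the wrist force passes 120 N, or if a joint passes its speed limit or range.

## Robot

A 6-joint arm with a two-finger parallel gripper is mounted at the origin on the work surface. World frame = base frame: x ahead of the robot, y to its left, z up, the work surface at z = 0. Lengths are in mm, angles in rad, forces in N, time in s.
With the tool pointing down it reaches from about 325 to 775 mm from the base axis. Payload 5.5 kg.
Tool frame: the origin (TCP) lies midway between the tips of the shut fingers; the grasp point (between the pads) lies 19 mm behind it; z points along the fingers, y is the line along which they close (so a half turn about z gives the same grasp; the last joint's range is limited). The gripper opens to 88 mm and grips with 3 to 60 N. Pads are 20 mm wide; open, the fingers measure 115 mm over their backs; the gripper's body (75 mm by 178 mm) begins 61 mm behind the grasp point.
Start: joints at [1.171, 0.091, 1.231, -0, 1.82, -0.057], TCP at [201.68, 565.103, 222.631] pointing down, gripper open.
Joint ranges: [-2.87, 2.87], [-0.86, 2.18], [0.17, 2.46], [-1.51, 4.65], [0.06, 2.69], [-2.65, 2.65]. Speed limits (rad/s): [2.57, 2.57, 3.01, 3.14, 3.14, 3.14].

## Interface

Orientations are given as [roll, pitch, yaw] about the fixed x, y, z axes, in that order (R = Rz(yaw) Ry(pitch) Rx(roll)).
In Python, from station import telemetry, imaging, workorder, recognise gives the robot as it stands. The module is installed in compiled form; this text tells all that it offers.
- The arm moves only by the tool jog_arm, never from a script. Its argument "increments" is a list of rows, each an object with "linear": the shift along the world's x, y, z in mm, a list of three; "angular": the turn, a rotation vector about the world's x, y, z in rad, a list of three. In form: [{"linear": [x, y, z], "angular": [rx, ry, rz]}, ...]. A call has 1 to 5 rows; each row shifts and turns the commanded pose from where the row before left it; what a row does not reach is not made up. A row lasts 1/8 s, in which the tool goes at most 62.5 mm and 10.7 degrees, less where a joint would pass 70% of its speed; a pose out of reach is approached as far as the arm can. A call is refused whole if a number of a shift passes 62.5 or a number of a turn 0.188, either way. A call with a gripper value outside its range is refused whole. "claw" is the opening, from 0 (shut) to 1 (fully open), set as the call begins (left out, the last holds). The fingers move at their own pace and stop on an object; "grip_force" is the grip in N (left out, the last holds). Time passes only in rows, so rows that do not move let the fingers close. It gives the time, the measured TCP pose, the force, the opening and the grip force at its end, in the units of the state.
- telemetry.read_state(): the state, without advancing time (a new reading comes with each control period).
- imaging.camera(name): name is "side" or "top" or "wrist"; returns (picture, depth): 420x560x3 uint8, blue, green, red; 420x560 float32, mm along the optical axis (not along the pixel's ray), 0 where there is no reading.
- imaging.camera_params(name): a dict with "fx", "fy", "cx", "cy" (pixels), "view" (4x4, takes a point from world to camera coordinates). Camera axes: x right, y down, z forward; pixel columns grow to the right and rows downward; lengths in mm; the calibration is good to about 2 mm. A picture is of the moment at which its call begins: read the wrist's pose just before it. camera_params takes no time and is no camera call; for the wrist camera it gives the pose at the moment of the call.
- workorder.finish_job(): hands the job in; it is judged then, once.
Trained networks look in the newest picture that a camera, given by its name, has taken for a name from the list of things; names that differ only in an ending like _2 or _b are one class to them, and where a whole thing is asked for, a point or a joint stands for the part that bears it (a point fixed in the world has none). Each returns a list of dicts, best first, with "score" (0 to 1); they miss things now and then, are a little off and sometimes report something else, mostly with a low value. They report only what shows in the picture. A call takes as long as a camera call. They do not tell look-alikes from the thing itself.
- recognise(label, camera): "centre" ([x, y, z] in mm, in world coordinates, good to about 4 mm: the middle of the surface that is visible of it).
The state is a dict: "time": time; "qpos": joint angles; "joint_velocities": joint speeds; "joint_torque": joint torques, N m; "ee_pos": TCP position; "tool_rot": TCP orientation; "contact_force": force on the tool from outside, world axes, zero at the start; "ft_torque": the same for the moment, N m; "opening": finger opening in mm; "gripper_force": force on a finger pad.
Only numpy, scipy, OpenCV 4.12 (cv2) and the standard library are available. Lean on these libraries where they do the work, as an engineer would, in place of code of your own. Each camera call takes 0.05 s, during which the arm holds its last target. There are 200 camera calls.

## Working session

There is one attempt and no reset: what is moved stays moved. The work goes in short steps, Python scripts to look and compute and a tool call to move; the robot and the scene stay as the last step left them, time stands still between calls to the robot, and variables do not carry over. Pictures are saved under pics/ and viewed, at most 10 in all, crops included, and the job is handed in when it is done.

Besides the shell and the picture viewer there is one more tool, called after "Call:" as name([rows], argument=value, ...), one row to a line, values as JSON. jog_arm: Moves the arm, as the interface text tells. Its arguments: {"type":"object","properties":{"increments":{"type":"array","items":{"type":"object","properties":{"linear":{"type":"array","items":{"type":"number"}},"angular":{"type":"array","items":{"type":"number"}}}}},"claw":{"type":"number"},"grip_force":{"type":"number"}},"required":["increments"]}

```bash
mkdir -p pics
python3 - <<'E'
from station import telemetry, imaging, recognise
import cv2,numpy as np
for c in("top","side"):
    p,d=imaging.camera(c); cv2.imwrite(f"pics/{c}0.png",p); np.savez(f"{c}0.npz",p=p,d=d,**imaging.camera_params(c))
    if c=="top":
        for n in("dark_a_center","white_center","orange_center","board","sheet","well0"):
            print(n,[(np.round(r["centre"]).tolist(),round(r["score"],2)) for r in recognise(n,c)][:7])
s=telemetry.read_state();print(s)
E
```

```text
dark_a_center [([394.0, -18.0, 37.0], 0.72), ([334.0, 138.0, 32.0], 0.67), ([506.0, 116.0, 41.0], 0.57), ([495.0, -28.0, 36.0], 0.49)]
white_center []
orange_center [([591.0, 118.0, 40.0], 0.63), ([611.0, -268.0, 18.0], 0.63)]
board [([609.0, -271.0, 17.0], 0.7)]
sheet [([535.0, 223.0, 4.0], 0.84)]
well0 [([606.0, -266.0, 14.0], 0.91)]
{'time': 0.4, 'qpos': array([ 1.17130949e+00,  9.12041059e-02,  1.23084727e+00,  4.95705385e-06,
        1.81977149e+00, -5.66974682e-02]), 'joint_velocities': array([-1.20954920e-03, -7.63183876e-04, -2.08703449e-03, -5.20518377e-04,
       -8.36721401e-05,  4.07066858e-04]), 'joint_torque': array([-7.67609563e-04, -4.45500255e+01, -4.05905807e+01,  6.97248126e-02,
        2.09997914e-02, -4.01083514e-05]), 'ee_pos': array([201.66230873, 565.07959398, 222.48562638]), 'tool_rot': array([-3.14136308e+00, -1.78423733e-05,  2.79880451e+00]), 'contact_force': array([-0.72154828,  0.00267913,  0.34180932]), 'ft_torque': array([ 0.01312442, -0.0623239 , -0.05764597]), 'gripper_force': 0.0, 'opening': 87.79218349357654}
```

View pics/top0.png

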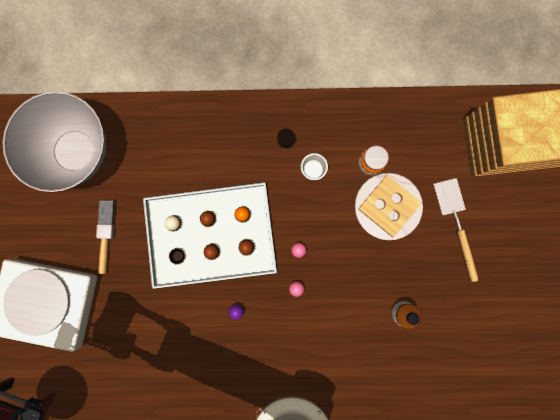

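View pics/side0.png

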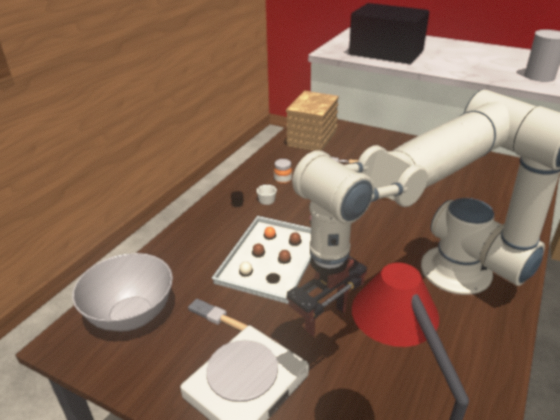

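The top view shows the white truffle at (172,223), darks at (207,219), (211,252) and (246,247), orange at (242,214) and the empty cup at (177,256). The wells are at about (380,204), (397,198) and (394,215), and the pink and purple balls lie outside the sheet. Next I turn these into positions.

```bash
cat > h.py <<'E'
import numpy as np,cv2
def ray(P,u,v,z):
    "intersection of the ray through pixel u,v with world plane at height z"
    V=np.array(P["view"]);R=V[:3,:3];c=-R.T@V[:3,3]
    d=R.T@np.array([(u-P["cx"])/P["fx"],(v-P["cy"])/P["fy"],1.])
    return (c+d*(z-c[2])/d[2])
def proj(P,p):
    q=np.array(P["view"])@np.append(p,1.);return np.array([P["fx"]*q[0]/q[2]+P["cx"],P["fy"]*q[1]/q[2]+P["cy"]]),q[2]
E
python3 - <<'E'
from h import *
P=dict(np.load("top0.npz"));V=P["view"];print("cam",-V[:3,:3].T@V[:3,3],P["fx"])
p=P["p"];hsv=cv2.cvtColor(p,cv2.COLOR_BGR2HSV)
for n,u,v in(("white",172,223),("d1",207,219),("d2",211,252),("d3",246,247),("orange",242,214),("empty",177,256)):
    # ball pixels = dark or saturated vs white paper
    sub=hsv[v-14:v+15,u-14:u+15]
    m=((sub[...,2]<110)|(sub[...,1]>110)).astype(np.uint8)
    ys,xs=np.nonzero(m); cu,cv_=xs.mean()+u-14,ys.mean()+v-14
    # depth: nearest region
    d=P["d"][v-8:v+9,u-8:u+9];print(n,cu,cv_,m.sum(),"cup",ray(P,cu,cv_,14).round(1),"ball@27",ray(P,u,v,27).round(1),d[d>0].min())
for u,v in((380,204),(397,198),(394,215)):print("well",ray(P,u,v,24).round(1))
E
```

```text
cam [ 506.65619285   11.12824515 1121.00524776] 408.54744703347154
white 177.76190476190476 222.04761904761904 42 cup [574.6 304.5  14. ] ball@27 [571.4 316.6  27. ] 1078.5828
d1 207.68527918781726 218.23350253807106 197 cup [584.  222.5  14. ] ball@27 [581.1 221.9  27. ] 1077.5337
d2 211.46938775510205 251.17857142857144 196 cup [494.4 212.1  14. ] ball@27 [492.4 211.   27. ] 1071.0433
d3 246.37628865979383 246.71134020618558 194 cup [505.5 117.3  14. ] ball@27 [504.7 117.1  27. ] 1069.5143
orange 242.30927835051546 213.8659793814433 194 cup [594.8 127.9  14. ] ball@27 [593.4 127.4  27. ] 1077.1469
empty 176.62871287128712 255.62871287128712 202 cup [483.4 306.9  14. ] ball@27 [482.7 302.4  27. ] 1099.6138
well [ 616.  -243.6   24. ]
well [ 631.6 -289.5   24. ]
well [ 585.9 -280.    24. ]
```

Call:
jog_arm([
  {"linear": [40, -44, 8]},
  {"linear": [40, -44, 8]},
  {"linear": [40, -44, 8]},
  {"linear": [40, -44, 8]},
], claw=1, grip_force=8)

```text
schema error: expected keys linear, angular
```

Call:
jog_arm([
  {"linear": [40, -44, 8]},
  {"linear": [40, -44, 8]},
  {"linear": [40, -44, 8]},
  {"linear": [40, -44, 8]},
  {"linear": [0, 0, 0]},
])

```text
schema error: expected keys linear, angular
```

Run:
```python
from station import telemetry, imaging
from h import *
s=telemetry.read_state();print(s["ee_pos"],s["tool_rot"],s["qpos"])
P=imaging.camera_params("wrist");p,d=imaging.camera("wrist");cv2.imwrite("pics/w1.png",p);np.savez("w1.npz",p=p,d=d,**P)
V=np.array(P["view"]);print(-V[:3,:3].T@V[:3,3],V[2,:3],P["fx"])
for n,x,y in(("white",571,315),("d1",582,222),("d2",493,212),("d3",505,117),("orange",594,127)):print(n,proj(P,[x,y,27])[0].round(),)
```

```text
[201.66230873 565.07959398 222.48562638] [-3.14136308e+00 -1.78423733e-05  2.79880451e+00] [ 1.17130949e+00  9.12041059e-02  1.23084727e+00  4.95705385e-06
  1.81977149e+00 -5.66974682e-02]
[124.09629815 593.735675   383.89935175] [ 0.2835455  -0.1000269  -0.95372772] 335.7451774004156
white [207. 471.]
d1 [154. 491.]
d2 [120. 452.]
d3 [ 66. 473.]
orange [102. 511.]
```

View pics/w1.png

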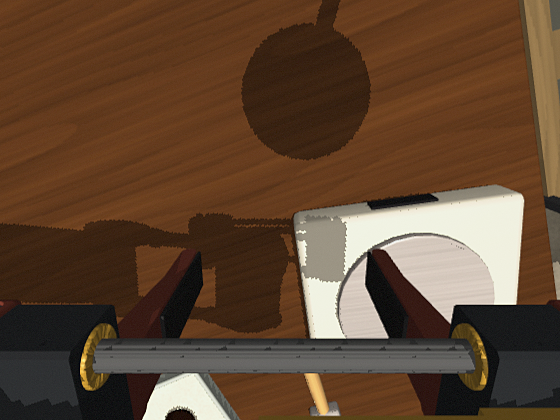

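The first calls were refused because every row needs both keys. The wrist picture shows the start area, with the fingers at about (190,290) and (380,290). I'll send the moves again.

Call:
jog_arm([
  {"linear": [40, -44, 8], "angular": [0, 0, 0]},
  {"linear": [40, -44, 8], "angular": [0, 0, 0]},
  {"linear": [40, -44, 8], "angular": [0, 0, 0]},
  {"linear": [40, -44, 8], "angular": [0, 0, 0]},
], claw=1, grip_force=8)

```text
time: 0.95
ee_pos: [362.6, 387.6, 255.0]
tool_rot: [3.141, 0.0, 2.799]
contact_force: [1.1, 0.8, 0.3]
opening: 87.7
gripper_force: 0.0
```

Call:
jog_arm([
  {"linear": [40, -44, 8], "angular": [0, 0, 0]},
  {"linear": [40, -44, 8], "angular": [0, 0, 0]},
  {"linear": [40, -44, 8], "angular": [0, 0, 0]},
  {"linear": [40, -44, 8], "angular": [0, 0, 0]},
  {"linear": [0, 0, 0], "angular": [0, 0, 0]},
])

```text
time: 1.58
ee_pos: [523.9, 209.9, 286.5]
tool_rot: [-3.141, 0.001, 2.793]
contact_force: [0.3, 0.7, -0.9]
opening: 87.6
gripper_force: 0.0
```

Run:
```python
from station import telemetry, imaging
from h import *
s=telemetry.read_state();print(s["time"],s["ee_pos"],s["tool_rot"],s["qpos"])
P=imaging.camera_params("wrist");p,d=imaging.camera("wrist");cv2.imwrite("pics/w2.png",p);np.savez("w2.npz",p=p,d=d,**P)
V=np.array(P["view"]);print(-V[:3,:3].T@V[:3,3],V[2,:3],P["fx"])
for n,x,y in(("white",571,315),("d1",582,222),("d2",493,212),("d3",505,117),("orange",594,127)):print(n,proj(P,[x,y,27])[0].round(),)
```

```text
1.575 [523.85474525 209.89587294 286.53292005] [-3.14097857e+00  5.90405169e-04  2.79293911e+00] [ 3.21330782e-01  1.74067374e-02  1.19325223e+00 -9.06066333e-04
  1.93085210e+00 -9.01131086e-01]
[446.37321055 239.10326125 447.92185479] [ 0.28338351 -0.10217195 -0.95354847] 335.7451774004156
white [373. 180.]
d1 [306. 211.]
d2 [276. 150.]
d3 [209. 184.]
orange [243. 242.]
```

View pics/w2.png

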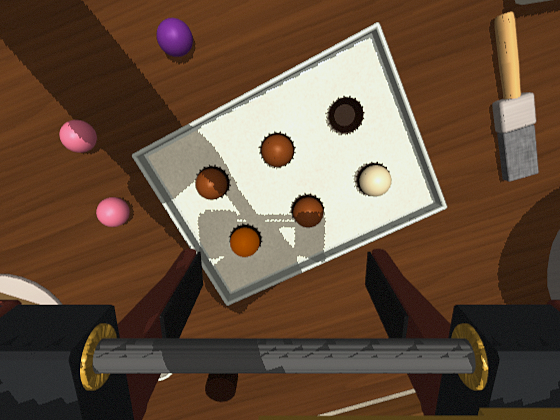

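The wrist view shows the sheet clearly: darks at (307,210), (277,149) and (212,182), white at (374,180), orange at (244,240). These agree with the top-view estimates to within 2 px. I'll refine them with sphere fits on the depth.

```bash
cat >> h.py <<'E'
from scipy.optimize import least_squares
def cloud(P):
    d=P["d"];v,u=np.nonzero(d>0);z=d[v,u]
    c=np.c_[(u-P["cx"])/P["fx"]*z,(v-P["cy"])/P["fy"]*z,z];V=np.array(P["view"])
    return (c-V[:3,3])@V[:3,:3]
def sphere(C,x,y,zlo,zhi,r=20):
    q=C[(np.hypot(C[:,0]-x,C[:,1]-y)<24)&(C[:,2]>zlo)&(C[:,2]<zhi)]
    f=least_squares(lambda c:np.linalg.norm(q-c,axis=1)-r,[x,y,zhi-25],loss="soft_l1")
    return f.x.round(1),len(q),round(float(np.abs(f.fun).mean()),2)
E
python3 - <<'E'
from h import *
P=dict(np.load("w2.npz"));C=cloud(P)
for n,x,y,u,v in(("white",571,315,374,180),("d1",582,222,307,210),("d2",493,212,277,149),("d3",505,117,212,182),("orange",594,127,244,240)):print(n,sphere(C,x,y,25,55),ray(P,u,v,27).round(1))
E
```

```text
white (array([573.8, 317.2,  26.5]), 774, 0.45) [571.9 316.7  27. ]
d1 (array([584.6, 222.8,  26.4]), 708, 0.46) [580.7 223.3  27. ]
d2 (array([495.2, 212.6,  26.3]), 813, 0.44) [492.7 213.9  27. ]
d3 (array([506. , 118.1,  26.2]), 759, 0.45) [503.5 121.2  27. ]
orange (array([595.4, 128.4,  26.2]), 667, 0.48) [591.8 129.6  27. ]
```

Call:
jog_arm([
  {"linear": [-7, 0, -50], "angular": [0, 0, 0]},
  {"linear": [-7, 0, -50], "angular": [0, 0, 0]},
  {"linear": [-7, 1, -50], "angular": [0, 0, 0]},
  {"linear": [-7, 1, -50], "angular": [0, 0, 0]},
  {"linear": [0, 0, 0], "angular": [0, 0, 0]},
])

```text
time: 2.25
ee_pos: [489.6, 215.4, 81.9]
tool_rot: [-3.136, -0.007, 2.801]
contact_force: [-0.0, 0.7, 1.0]
opening: 87.5
gripper_force: 0.0
```

Call:
jog_arm([
  {"linear": [1, -2, -35], "angular": [0, 0, 0]},
  {"linear": [0, -1, -26], "angular": [0, 0, 0]},
  {"linear": [0, 0, -7], "angular": [0, 0, 0]},
  {"linear": [0, 0, 0], "angular": [0, 0, 0]},
  {"linear": [0, 0, 0], "angular": [0, 0, 0]},
])

```text
time: 2.88
ee_pos: [495.8, 212.7, 20.9]
tool_rot: [3.14, 0.002, 2.799]
contact_force: [0.2, -0.4, 0.8]
opening: 87.6
gripper_force: 0.0
```

Run:
```python
from station import telemetry
s=telemetry.read_state();print(s["time"],s["ee_pos"],s["tool_rot"])
```

```text
2.875 [495.84932079 212.736521    20.91409964] [3.13951358e+00 2.48377711e-03 2.79904668e+00]
```

Call:
jog_arm([
  {"linear": [0, 0, -1], "angular": [0, 0, 0]},
  {"linear": [0, 0, 0], "angular": [0, 0, 0]},
  {"linear": [0, 0, 0], "angular": [0, 0, 0]},
  {"linear": [0, 0, 0], "angular": [0, 0, 0]},
  {"linear": [0, 0, 0], "angular": [0, 0, 0]},
], claw=0, grip_force=10)

```text
time: 3.5
ee_pos: [494.6, 212.1, 17.6]
tool_rot: [-3.141, -0.0, 2.799]
contact_force: [0.6, -0.2, 0.4]
opening: 41.4
gripper_force: 0.1
```

Call:
jog_arm([
  {"linear": [0, 0, 0], "angular": [0, 0, 0]},
  {"linear": [0, 0, 0], "angular": [0, 0, 0]},
  {"linear": [0, 0, 20], "angular": [0, 0, 0]},
  {"linear": [0, 0, 40], "angular": [0, 0, 0]},
  {"linear": [0, 0, 50], "angular": [0, 0, 0]},
])

```text
time: 4.12
ee_pos: [494.2, 211.9, 129.2]
tool_rot: [-3.141, -0.001, 2.799]
contact_force: [1.0, 0.7, -0.0]
opening: 39.3
gripper_force: 10.0
```

Call:
jog_arm([
  {"linear": [13, -53, 16], "angular": [0, 0, 0]},
  {"linear": [13, -53, 16], "angular": [0, 0, 0]},
  {"linear": [13, -53, 16], "angular": [0, 0, 0]},
  {"linear": [13, -53, 16], "angular": [0, 0, 0]},
  {"linear": [13, -53, 16], "angular": [0, 0, 0]},
])

```text
time: 4.75
ee_pos: [559.9, -54.6, 210.1]
tool_rot: [3.141, 0.002, 2.799]
contact_force: [0.5, 0.2, -0.5]
opening: 39.3
gripper_force: 10.0
```

Call:
jog_arm([
  {"linear": [13, -53, 16], "angular": [0, 0, 0]},
  {"linear": [13, -53, 12], "angular": [0, 0, 0]},
  {"linear": [13, -53, 0], "angular": [0, 0, 0]},
  {"linear": [13, -53, 0], "angular": [0, 0, 0]},
  {"linear": [0, 0, 0], "angular": [0, 0, 0]},
])

```text
time: 5.38
ee_pos: [611.2, -268.6, 234.8]
tool_rot: [-3.141, -0.002, 2.794]
contact_force: [-0.3, 0.4, 0.2]
opening: 39.6
gripper_force: 10.0
```

Run:
```python
from station import telemetry, imaging
from h import *
s=telemetry.read_state();print(s["time"],s["ee_pos"],s["tool_rot"],s["qpos"])
P=imaging.camera_params("wrist");p,d=imaging.camera("wrist");cv2.imwrite("pics/w3.png",p);np.savez("w3.npz",p=p,d=d,**P)
```

```text
5.375 [ 611.24975036 -268.5677095   234.82014539] [-3.14098401e+00 -1.59104839e-03  2.79414194e+00] [-4.64515881e-01  2.84954481e-01  9.91330928e-01 -8.26247706e-04
  1.86681622e+00 -1.68810241e+00]
```

View pics/w3.png

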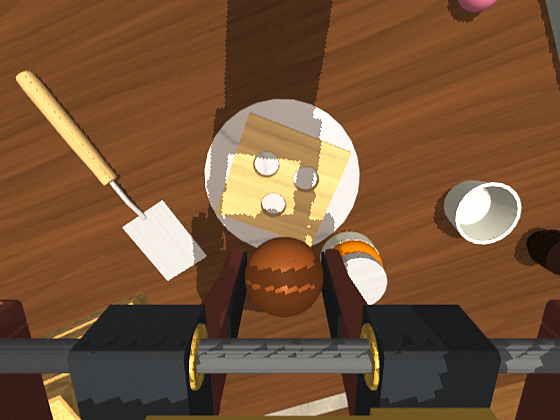

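The dark truffle is held at (283,277), and the wells are at (266,164), (305,178) and (273,204). I'll measure them from the depth.

Run:
```python
from h import *
P=dict(np.load("w3.npz"));C=cloud(P);H,W=P["d"].shape
Z=np.full((H,W),99.);v,u=np.nonzero(P["d"]>0);Z[v,u]=C[:,2]
top=(np.abs(Z-24)<4);print("wood z",np.median(Z[150:210,240:330][top[150:210,240:330]]))
m=((Z<20.5)).astype(np.uint8)
w=[]
for a,b in((266,164),(305,178),(273,204)):
    n,l,st,ce=cv2.connectedComponentsWithStats(m);k=l[b,a];q=ray(P,*ce[k],24);w.append(q);print(st[k],ce[k],q.round(1))
w=np.array(w);print("mid",w.mean(0).round(1),[np.linalg.norm(w[i]-w[i-1]).round(1) for i in range(3)])
# wood square centre via depth: points z in 21..27
q=C[(np.abs(C[:,2]-24)<3)&(np.hypot(*(C[:,:2]-w.mean(0)[:2]).T)<95)].astype(np.float32)[:,:2]
print("wood rect",cv2.minAreaRect(q))
q=C[(np.abs(C[:,2]-8)<2)&(np.hypot(*(C[:,:2]-w.mean(0)[:2]).T)<98)].astype(np.float32)[:,:2];print("foot",cv2.minEnclosingCircle(q))
c=w.mean(0);print([round(np.degrees(np.arctan2(*(x-c)[[1,0]]))) for x in w])
print("held",sphere(C[(C[:,2]>205)],605,-265,190,300))
```

```text
wood z 23.505202694855328
[253 152  26  26 509] [265.65815324 164.45579568] [ 586.  -279.3   24. ]
[293 168  26  24 480] [305.34166667 179.43333333] [ 617.2 -243.3   24. ]
[261 194  25  23 453] [272.89403974 205.05077263] [ 632.9 -288.2   24. ]
mid [ 612.1 -270.3   24. ] [np.float64(47.7), np.float64(47.7), np.float64(47.7)]Traceback (most recent call last):
  File "<stdin>", line 12, in <module>
cv2.error: OpenCV(4.12.0) /io/opencv/modules/imgproc/src/convhull.cpp:143: error: (-215:Assertion failed) total >= 0 && (depth == CV_32F || depth == CV_32S) in function 'convexHull'
```

Call:
jog_arm([
  {"linear": [7, -8, -45], "angular": [0, 0, 0]},
  {"linear": [7, -8, -45], "angular": [0, 0, 0]},
  {"linear": [7, -7, -45], "angular": [0, 0, 0]},
  {"linear": [0, 0, -40], "angular": [0, 0, 0]},
  {"linear": [0, 0, 0], "angular": [0, 0, 0]},
])

```text
time: 6.05
ee_pos: [630.8, -285.3, 57.3]
tool_rot: [3.14, -0.007, 2.8]
contact_force: [-0.1, 0.5, -0.3]
opening: 39.7
gripper_force: 10.0
```

Call:
jog_arm([
  {"linear": [0, 0, -16], "angular": [0, 0, 0]},
  {"linear": [0, 0, -9], "angular": [0, 0, 0]},
  {"linear": [0, 0, -5], "angular": [0, 0, 0]},
  {"linear": [0, 0, 0], "angular": [0, 0, 0]},
  {"linear": [0, 0, 0], "angular": [0, 0, 0]},
])

```text
time: 6.68
ee_pos: [632.9, -288.1, 31.3]
tool_rot: [-3.141, 0.001, 2.799]
contact_force: [-0.6, 1.1, 0.2]
opening: 39.0
gripper_force: 10.0
```

Call:
jog_arm([
  {"linear": [0, 0, -1], "angular": [0, 0, 0]},
  {"linear": [0, 0, 0], "angular": [0, 0, 0]},
  {"linear": [0, 0, 0], "angular": [0, 0, 0]},
  {"linear": [0, 0, 30], "angular": [0, 0, 0]},
  {"linear": [0, 0, 50], "angular": [0, 0, 0]},
], claw=0.8)

```text
time: 7.3
ee_pos: [631.4, -287.3, 107.6]
tool_rot: [3.141, -0.005, 2.799]
contact_force: [0.5, -0.0, 1.0]
opening: 70.2
gripper_force: 0.0
```

Run:
```python
from station import imaging
from h import *
P=imaging.camera_params("wrist");p,d=imaging.camera("wrist");cv2.imwrite("pics/w4.png",p);P.update(p=p,d=d)
print(sphere(cloud(P),632.7,-288,30,62))
```

```text
(array([ 633.7, -288.7,   36.8]), 2306, 0.36)
```

Call:
jog_arm([
  {"linear": [-18, 58, 0], "angular": [0, 0, 0]},
  {"linear": [-18, 58, 0], "angular": [0, 0, 0]},
  {"linear": [-18, 58, 0], "angular": [0, 0, 0]},
  {"linear": [-18, 58, 0], "angular": [0, 0, 0]},
  {"linear": [-18, 58, 0], "angular": [0, 0, 0]},
])

```text
time: 7.98
ee_pos: [542.0, 3.8, 110.0]
tool_rot: [3.141, 0.001, 2.799]
contact_force: [0.0, 0.7, -0.3]
opening: 70.1
gripper_force: 0.0
```

Call:
jog_arm([
  {"linear": [-18, 58, 0], "angular": [0, 0, 0]},
  {"linear": [-18, 58, 0], "angular": [0, 0, 0]},
  {"linear": [-1, 0, 0], "angular": [0, 0, 0]},
  {"linear": [0, 0, -30], "angular": [0, 0, 0]},
  {"linear": [0, 0, -30], "angular": [0, 0, 0]},
])

```text
time: 8.6
ee_pos: [506.5, 117.4, 49.6]
tool_rot: [3.141, 0.002, 2.799]
contact_force: [-0.4, -0.4, -0.0]
opening: 70.4
gripper_force: 0.0
```

Call:
jog_arm([
  {"linear": [0, 0, -20], "angular": [0, 0, 0]},
  {"linear": [0, 0, -12], "angular": [0, 0, 0]},
  {"linear": [0, 0, 0], "angular": [0, 0, 0]},
  {"linear": [0, 0, 0], "angular": [0, 0, 0]},
])

```text
time: 9.1
ee_pos: [506.5, 118.1, 18.8]
tool_rot: [3.141, 0.002, 2.799]
contact_force: [0.7, -0.1, 1.2]
opening: 70.2
gripper_force: 0.0
```

Call:
jog_arm([
  {"linear": [0, 0, 0], "angular": [0, 0, 0]},
  {"linear": [0, 0, 0], "angular": [0, 0, 0]},
  {"linear": [0, 0, 0], "angular": [0, 0, 0]},
  {"linear": [0, 0, 0], "angular": [0, 0, 0]},
  {"linear": [0, 0, 0], "angular": [0, 0, 0]},
], claw=0)

```text
time: 9.72
ee_pos: [505.7, 118.1, 17.7]
tool_rot: [3.142, 0.0, 2.799]
contact_force: [-0.1, -0.2, 0.3]
opening: 39.3
gripper_force: 10.0
```

Call:
jog_arm([
  {"linear": [0, 0, 22], "angular": [0, 0, 0]},
  {"linear": [0, 0, 40], "angular": [0, 0, 0]},
  {"linear": [0, 0, 40], "angular": [0, 0, 0]},
])

```text
time: 10.1
ee_pos: [505.3, 118.1, 120.2]
tool_rot: [-3.141, -0.001, 2.799]
contact_force: [0.5, 0.0, -0.2]
opening: 39.2
gripper_force: 10.0
```

Call:
jog_arm([
  {"linear": [11, -57, 0], "angular": [0, 0, 0]},
  {"linear": [11, -57, 0], "angular": [0, 0, 0]},
  {"linear": [11, -57, 0], "angular": [0, 0, 0]},
  {"linear": [11, -57, 0], "angular": [0, 0, 0]},
  {"linear": [11, -57, 0], "angular": [0, 0, 0]},
])

```text
time: 10.72
ee_pos: [560.7, -168.7, 119.5]
tool_rot: [3.141, -0.0, 2.799]
contact_force: [1.0, -0.1, -1.2]
opening: 39.3
gripper_force: 10.0
```

Call:
jog_arm([
  {"linear": [11, -57, 0], "angular": [0, 0, 0]},
  {"linear": [11, -56, 0], "angular": [0, 0, 0]},
  {"linear": [4, 0, 0], "angular": [0, 0, 0]},
  {"linear": [0, 0, -30], "angular": [0, 0, 0]},
  {"linear": [0, 0, -30], "angular": [0, 0, 0]},
])

```text
time: 11.35
ee_pos: [587.0, -279.0, 59.1]
tool_rot: [3.141, 0.001, 2.799]
contact_force: [0.1, 0.2, -1.3]
opening: 39.3
gripper_force: 10.0
```

Call:
jog_arm([
  {"linear": [0, 0, -15], "angular": [0, 0, 0]},
  {"linear": [0, 0, -10], "angular": [0, 0, 0]},
  {"linear": [0, 0, -5], "angular": [0, 0, 0]},
  {"linear": [0, 0, 0], "angular": [0, 0, 0]},
  {"linear": [0, 0, 0], "angular": [0, 0, 0]},
])

```text
time: 11.98
ee_pos: [587.2, -280.1, 30.7]
tool_rot: [-3.141, 0.002, 2.799]
contact_force: [-0.0, -1.2, -0.5]
opening: 38.8
gripper_force: 10.0
```

Call:
jog_arm([
  {"linear": [0, 0, 0], "angular": [0, 0, 0]},
  {"linear": [0, 0, 0], "angular": [0, 0, 0]},
  {"linear": [0, 0, 0], "angular": [0, 0, 0]},
  {"linear": [0, 0, 30], "angular": [0, 0, 0]},
  {"linear": [0, 0, 50], "angular": [0, 0, 0]},
], claw=0.8)

```text
time: 12.6
ee_pos: [585.4, -279.2, 107.8]
tool_rot: [3.141, -0.005, 2.799]
contact_force: [2.1, 0.2, -0.1]
opening: 70.2
gripper_force: 0.0
```

Run:
```python
from station import imaging
from h import *
P=imaging.camera_params("wrist");p,d=imaging.camera("wrist");cv2.imwrite("pics/w5.png",p);P.update(p=p,d=d);C=cloud(P)
print(sphere(C,632.7,-288,30,62),sphere(C,586,-279.5,30,62))
```

```text
(array([ 633.7, -288.8,   36.8]), 2108, 0.38) (array([ 586.5, -279.8,   36.8]), 2305, 0.36)
```

Call:
jog_arm([
  {"linear": [0, 56, 0], "angular": [0, 0, -0.157]},
  {"linear": [0, 56, 0], "angular": [0, 0, -0.157]},
  {"linear": [0, 56, 0], "angular": [0, 0, -0.157]},
  {"linear": [0, 56, 0], "angular": [0, 0, -0.157]},
  {"linear": [0, 56, 0], "angular": [0, 0, -0.157]},
])

```text
time: 13.28
ee_pos: [586.6, 1.9, 109.9]
tool_rot: [3.141, 0.0, 2.008]
contact_force: [0.5, 0.9, -0.4]
opening: 70.3
gripper_force: 0.0
```

Call:
jog_arm([
  {"linear": [0, 56, 0], "angular": [0, 0, -0.157]},
  {"linear": [-1, 56, 0], "angular": [0, 0, -0.157]},
  {"linear": [-1, 56, 0], "angular": [0, 0, -0.157]},
  {"linear": [0, 55, 0], "angular": [0, 0, -0.157]},
  {"linear": [0, 0, 0], "angular": [0, 0, 0]},
])

```text
time: 13.9
ee_pos: [583.9, 226.9, 109.4]
tool_rot: [-3.141, -0.001, 1.39]
contact_force: [0.9, -0.5, 0.7]
opening: 70.4
gripper_force: 0.0
```

Run:
```python
from station import imaging,telemetry
from h import *
P=imaging.camera_params("wrist");p,d=imaging.camera("wrist");cv2.imwrite("pics/w6.png",p);P.update(p=p,d=d);C=cloud(P)
print(sphere(C,584.6,222.8,25,55),sphere(C,573.8,317.2,25,55),sphere(C,595,128,25,55))
s=telemetry.read_state();print(s["ee_pos"],s["tool_rot"])
```

```text
(array([583.8, 222.5,  26.1]), 2048, 0.38) (array([573. , 317. ,  26.3]), 2764, 0.38) (array([594.6, 128. ,  26.1]), 1364, 0.44)
[584.30405691 224.69273076 109.40913644] [-3.14153093e+00  2.84632595e-04  1.38994884e+00]
```

Call:
jog_arm([
  {"linear": [-0.5, -0.5, -35], "angular": [0, 0, 0]},
  {"linear": [0, 0, -35], "angular": [0, 0, 0]},
  {"linear": [0, 0, -22], "angular": [0, 0, 0]},
  {"linear": [0, 0, 0], "angular": [0, 0, 0]},
  {"linear": [0, 0, 0], "angular": [0, 0, 0]},
])

```text
time: 14.58
ee_pos: [585.0, 221.9, 19.1]
tool_rot: [3.14, -0.001, 1.385]
contact_force: [-0.3, 0.8, 0.6]
opening: 70.1
gripper_force: 0.0
```

Call:
jog_arm([
  {"linear": [0, 0, 0], "angular": [0, 0, 0]},
  {"linear": [0, 0, 0], "angular": [0, 0, 0]},
  {"linear": [0, 0, 0], "angular": [0, 0, 0]},
  {"linear": [0, 0, 0], "angular": [0, 0, 0]},
  {"linear": [0, 0, 0], "angular": [0, 0, 0]},
], claw=0)

```text
time: 15.2
ee_pos: [584.3, 222.7, 17.9]
tool_rot: [3.141, -0.0, 1.386]
contact_force: [0.1, -0.3, 1.7]
opening: 39.2
gripper_force: 10.0
```

Call:
jog_arm([
  {"linear": [0, 0, 22], "angular": [0, 0, 0]},
  {"linear": [0, 0, 40], "angular": [0, 0, 0]},
  {"linear": [0, 0, 50], "angular": [0, 0, 0]},
])

```text
time: 15.58
ee_pos: [583.3, 222.3, 129.0]
tool_rot: [-3.139, 0.002, 1.386]
contact_force: [0.8, -0.4, 0.1]
opening: 39.4
gripper_force: 10.0
```

Call:
jog_arm([
  {"linear": [4, -58, 0], "angular": [0, 0, 0]},
  {"linear": [4, -58, 0], "angular": [0, 0, 0]},
  {"linear": [4, -58, 0], "angular": [0, 0, 0]},
  {"linear": [4, -58, 0], "angular": [0, 0, 0]},
  {"linear": [4, -58, 0], "angular": [0, 0, 0]},
])

```text
time: 16.2
ee_pos: [604.0, -69.2, 129.5]
tool_rot: [-3.142, -0.0, 1.386]
contact_force: [0.2, -0.8, 0.0]
opening: 39.2
gripper_force: 10.0
```

Call:
jog_arm([
  {"linear": [4, -58, 0], "angular": [0, 0, 0]},
  {"linear": [4, -58, 0], "angular": [0, 0, 0]},
  {"linear": [5, -60, 0], "angular": [0, 0, 0]},
  {"linear": [0, 0, 0], "angular": [0, 0, 0]},
  {"linear": [0, 0, -40], "angular": [0, 0, 0]},
])

```text
time: 16.82
ee_pos: [619.2, -244.4, 93.3]
tool_rot: [3.134, 0.001, 1.385]
contact_force: [0.0, -0.2, -0.9]
opening: 39.4
gripper_force: 10.0
```

Call:
jog_arm([
  {"linear": [0, 0, -35], "angular": [0, 0, 0]},
  {"linear": [0, 0, -15], "angular": [0, 0, 0]},
  {"linear": [0, 0, -10], "angular": [0, 0, 0]},
  {"linear": [0, 0, 0], "angular": [0, 0, 0]},
  {"linear": [0, 0, 0], "angular": [0, 0, 0]},
])

```text
time: 17.45
ee_pos: [618.0, -243.6, 31.3]
tool_rot: [3.139, 0.0, 1.386]
contact_force: [-0.1, 0.1, -0.2]
opening: 39.5
gripper_force: 10.0
```

Call:
jog_arm([
  {"linear": [0, 0, 0], "angular": [0, 0, 0]},
  {"linear": [0, 0, 0], "angular": [0, 0, 0]},
  {"linear": [0, 0, 0], "angular": [0, 0, 0]},
  {"linear": [0, 0, 0], "angular": [0, 0, 0]},
], claw=0.8)

```text
time: 17.95
ee_pos: [617.2, -243.4, 29.7]
tool_rot: [3.142, -0.0, 1.386]
contact_force: [-0.6, -0.3, -0.1]
opening: 69.5
gripper_force: 0.0
```

Call:
jog_arm([
  {"linear": [0, 0, 30], "angular": [0, 0, 0]},
  {"linear": [0, 0, 50], "angular": [0, 0, 0]},
  {"linear": [0, 0, 40], "angular": [0, 0, 0]},
  {"linear": [0, 0, 0], "angular": [0, 0, 0]},
])

```text
time: 18.45
ee_pos: [618.9, -244.2, 155.0]
tool_rot: [3.133, 0.002, 1.386]
contact_force: [0.9, -0.6, 0.1]
opening: 70.1
gripper_force: 0.0
```

Run:
```python
from station import imaging
from h import *
P=imaging.camera_params("wrist");p,d=imaging.camera("wrist");cv2.imwrite("pics/w7.png",p);P.update(p=p,d=d);C=cloud(P)
print(sphere(C,632.7,-288,30,62),sphere(C,586,-279.5,30,62),sphere(C,617.3,-243.4,30,62))
```

```text
(array([ 633. , -288.9,   36.7]), 1526, 0.38) (array([ 585.9, -279.9,   36.7]), 1533, 0.38) (array([ 617.2, -243.5,   36.8]), 1645, 0.39)
```

View pics/w7.png

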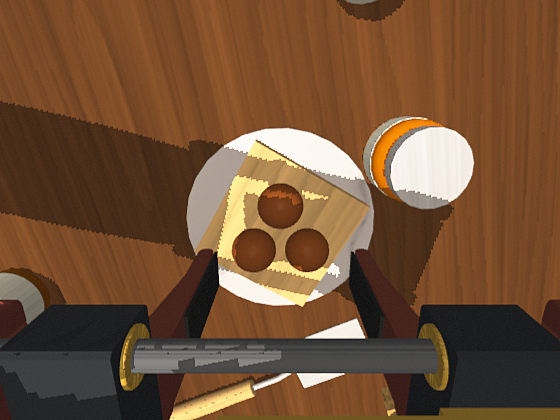

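All three darks are seated at (280,206), (253,250) and (306,250), each about 38 mm high within the depth bias. Now the white one.

Call:
jog_arm([
  {"linear": [-4.4, 56, 0], "angular": [0, 0, 0]},
  {"linear": [-4.4, 56, 0], "angular": [0, 0, 0]},
  {"linear": [-4.4, 56, 0], "angular": [0, 0, 0]},
  {"linear": [-4.4, 56, 0], "angular": [0, 0, 0]},
  {"linear": [-4.4, 56, 0], "angular": [0, 0, 0]},
])

```text
time: 19.12
ee_pos: [593.9, 38.3, 147.0]
tool_rot: [-3.138, 0.001, 1.386]
contact_force: [0.5, 1.2, -0.1]
opening: 70.0
gripper_force: 0.0
```

Call:
jog_arm([
  {"linear": [-4.4, 56, 0], "angular": [0, 0, 0]},
  {"linear": [-4.4, 56, 0], "angular": [0, 0, 0]},
  {"linear": [-4.4, 56, 0], "angular": [0, 0, 0]},
  {"linear": [-4.4, 56, 0], "angular": [0, 0, 0]},
  {"linear": [-4.3, 56.4, 0], "angular": [0, 0, 0]},
])

```text
time: 19.75
ee_pos: [572.1, 318.4, 146.8]
tool_rot: [-3.139, 0.002, 1.386]
contact_force: [1.0, -1.0, 0.2]
opening: 70.1
gripper_force: 0.0
```

Call:
jog_arm([
  {"linear": [0, 0, 0], "angular": [0, 0, 0]},
  {"linear": [0, 0, -45], "angular": [0, 0, 0]},
  {"linear": [0, 0, -45], "angular": [0, 0, 0]},
  {"linear": [0, 0, 0], "angular": [0, 0, 0]},
])

```text
time: 20.25
ee_pos: [570.1, 314.3, 52.9]
tool_rot: [-3.132, 0.007, 1.385]
contact_force: [-0.4, 0.3, -0.3]
opening: 70.3
gripper_force: 0.0
```

Call:
jog_arm([
  {"linear": [0, 0, -20], "angular": [0, 0, 0]},
  {"linear": [0, 0, -15], "angular": [0, 0, 0]},
  {"linear": [0, 0, -5], "angular": [0, 0, 0]},
  {"linear": [0, 0, 0], "angular": [0, 0, 0]},
  {"linear": [0, 0, 0], "angular": [0, 0, 0]},
])

```text
time: 20.88
ee_pos: [573.7, 317.3, 20.6]
tool_rot: [3.14, -0.001, 1.386]
contact_force: [0.8, -0.1, 0.2]
opening: 70.4
gripper_force: 0.0
```

Call:
jog_arm([
  {"linear": [0, 0, 0], "angular": [0, 0, 0]},
  {"linear": [0, 0, 0], "angular": [0, 0, 0]},
  {"linear": [0, 0, 0], "angular": [0, 0, 0]},
  {"linear": [0, 0, 0], "angular": [0, 0, 0]},
  {"linear": [0, 0, 0], "angular": [0, 0, 0]},
], claw=0)

```text
time: 21.5
ee_pos: [573.3, 317.0, 19.7]
tool_rot: [3.142, -0.0, 1.386]
contact_force: [0.4, 0.4, -0.4]
opening: 38.9
gripper_force: 10.0
```

Call:
jog_arm([
  {"linear": [0, 0, 22], "angular": [0, 0, 0]},
  {"linear": [0, 0, 40], "angular": [0, 0, 0]},
  {"linear": [0, 0, 58], "angular": [0, 0, 0]},
  {"linear": [0, 0, 0], "angular": [0, 0, 0]},
])

```text
time: 22.0
ee_pos: [576.0, 318.3, 149.1]
tool_rot: [3.131, -0.008, 1.386]
contact_force: [0.1, -0.5, -0.3]
opening: 39.1
gripper_force: 10.0
```

Run:
```python
from station import imaging,telemetry
from h import *
s=telemetry.read_state();t=s["ee_pos"]
P=imaging.camera_params("wrist");p,d=imaging.camera("wrist");P.update(p=p,d=d);C=cloud(P)
hs=cv2.cvtColor(p,cv2.COLOR_BGR2HSV);v,u=np.nonzero(d>0);C=C[(p[v,u].min(1)>90)] # pale pixels only
f=sphere(C,t[0],t[1],t[2]-8,t[2]+35);print(t,f,f[0]-t,s["opening"])
```

```text
[575.97922572 318.34450811 149.09276629] (array([576.3, 318. , 155.5]), 4034, 0.41) [ 0.32077428 -0.34450811  6.40723371] 39.11955076538567
```

Call:
jog_arm([
  {"linear": [3.9, -58.8, 0], "angular": [0, 0, 0]},
  {"linear": [3.9, -58.8, 0], "angular": [0, 0, 0]},
  {"linear": [3.9, -58.8, 0], "angular": [0, 0, 0]},
  {"linear": [3.9, -58.8, 0], "angular": [0, 0, 0]},
  {"linear": [3.9, -58.8, 0], "angular": [0, 0, 0]},
])

```text
time: 22.68
ee_pos: [592.0, 21.1, 138.7]
tool_rot: [-3.14, 0.0, 1.386]
contact_force: [0.7, 0.3, -0.3]
opening: 39.2
gripper_force: 10.0
```

Call:
jog_arm([
  {"linear": [3.9, -58.8, 0], "angular": [0, 0, 0]},
  {"linear": [3.9, -58.8, 0], "angular": [0, 0, 0]},
  {"linear": [3.9, -58.8, 0], "angular": [0, 0, 0]},
  {"linear": [3.9, -58.8, 0], "angular": [0, 0, 0]},
  {"linear": [3.6, -58.6, 0], "angular": [0, 0, 0]},
])

```text
time: 23.3
ee_pos: [611.3, -272.4, 138.6]
tool_rot: [-3.14, -0.001, 1.386]
contact_force: [0.3, 0.5, -0.8]
opening: 39.7
gripper_force: 10.0
```

Call:
jog_arm([
  {"linear": [0, 0, 0], "angular": [0, 0, 0]},
  {"linear": [0, 0, -20], "angular": [0, 0, 0]},
  {"linear": [0, 0, -20], "angular": [0, 0, 0]},
  {"linear": [0, 0, 0], "angular": [0, 0, 0]},
  {"linear": [0, 0, 0], "angular": [0, 0, 0]},
])

```text
time: 23.92
ee_pos: [612.1, -269.8, 99.6]
tool_rot: [-3.141, -0.0, 1.387]
contact_force: [-0.4, 0.1, -0.5]
opening: 39.5
gripper_force: 10.0
```

Call:
jog_arm([
  {"linear": [0, 0, -15], "angular": [0, 0, 0]},
  {"linear": [0, 0, -12], "angular": [0, 0, 0]},
  {"linear": [0, 0, -6], "angular": [0, 0, 0]},
  {"linear": [0, 0, 0], "angular": [0, 0, 0]},
  {"linear": [0, 0, 0], "angular": [0, 0, 0]},
])

```text
time: 24.55
ee_pos: [612.2, -271.0, 67.0]
tool_rot: [3.141, 0.0, 1.386]
contact_force: [-0.2, -0.2, 0.3]
opening: 39.2
gripper_force: 10.0
```

Call:
jog_arm([
  {"linear": [0, 0, -2], "angular": [0, 0, 0]},
  {"linear": [0, 0, -2], "angular": [0, 0, 0]},
  {"linear": [0, 0, -1.5], "angular": [0, 0, 0]},
  {"linear": [0, 0, 0], "angular": [0, 0, 0]},
  {"linear": [0, 0, 0], "angular": [0, 0, 0]},
])

```text
time: 25.18
ee_pos: [612.0, -270.8, 61.2]
tool_rot: [3.142, 0.0, 1.386]
contact_force: [-0.4, 0.6, -0.5]
opening: 39.3
gripper_force: 10.0
```

Run:
```python
from station import imaging,telemetry
from h import *
s=telemetry.read_state();t=s["ee_pos"];print(t,s["contact_force"])
P=imaging.camera_params("wrist");p,d=imaging.camera("wrist");cv2.imwrite("pics/w8.png",p);P.update(p=p,d=d);C=cloud(P)
print(sphere(C,t[0],t[1],62,t[2]+32))
```

```text
[ 611.99033619 -270.80771164   61.16272564] [-0.38002451  0.60237133 -0.47693944]
(array([ 612.4, -271.1,   67.7]), 5600, 1.12)
```

View pics/w8.png

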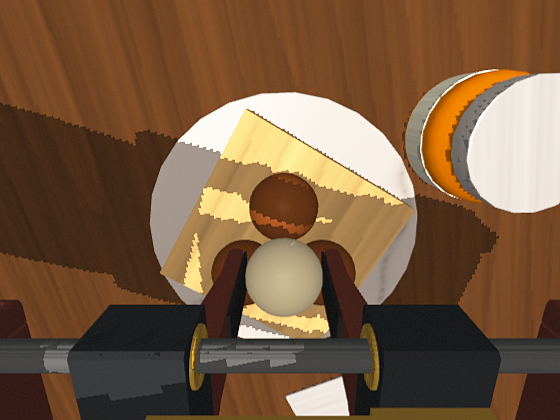

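The white truffle at (284,277) is centred over the darks and about 1 mm above its seat.

Call:
jog_arm([
  {"linear": [0, 0, -0.7], "angular": [0, 0, 0]},
  {"linear": [0, 0, -0.5], "angular": [0, 0, 0]},
  {"linear": [0, 0, 0], "angular": [0, 0, 0]},
  {"linear": [0, 0, 0], "angular": [0, 0, 0]},
])

```text
time: 25.72
ee_pos: [612.0, -270.8, 59.9]
tool_rot: [-3.142, 0.0, 1.386]
contact_force: [-0.7, -0.7, -0.1]
opening: 39.1
gripper_force: 10.0
```

Call:
jog_arm([
  {"linear": [0, 0, 0], "angular": [0, 0, 0]},
  {"linear": [0, 0, 0], "angular": [0, 0, 0]},
  {"linear": [0, 0, 0], "angular": [0, 0, 0]},
  {"linear": [0, 0, 0], "angular": [0, 0, 0]},
  {"linear": [0, 0, 0], "angular": [0, 0, 0]},
], claw=0.8)

```text
time: 26.35
ee_pos: [612.0, -270.8, 59.9]
tool_rot: [3.142, 0.0, 1.386]
contact_force: [-0.2, 0.1, -0.4]
opening: 70.1
gripper_force: 0.0
```

Call:
jog_arm([
  {"linear": [0, 0, 15], "angular": [0, 0, 0]},
  {"linear": [0, 0, 30], "angular": [0, 0, 0]},
  {"linear": [0, 0, 40], "angular": [0, 0, 0]},
  {"linear": [0, 0, 0], "angular": [0, 0, 0]},
  {"linear": [0, 0, 0], "angular": [0, 0, 0]},
])

```text
time: 26.98
ee_pos: [612.0, -270.8, 145.1]
tool_rot: [3.141, 0.0, 1.386]
contact_force: [0.5, 0.7, -0.5]
opening: 69.8
gripper_force: 0.0
```

Run:
```python
from station import imaging
from h import *
P=imaging.camera_params("wrist");p,d=imaging.camera("wrist");cv2.imwrite("pics/w9.png",p);P.update(p=p,d=d);C=cloud(P)
print(sphere(C,612,-270.8,64,95))
for x,y in((633,-289),(586,-280),(617,-243.5)):print(sphere(C[np.hypot(C[:,0]-612,C[:,1]+270.8)>21],x,y,30,60))
```

```text
(array([ 612.1, -270.8,   65.4]), 2149, 0.37)
(array([ 633. , -288.8,   36.7]), 1092, 0.39)
(array([ 586. , -279.9,   36.7]), 1074, 0.39)
(array([ 617.3, -243.6,   36.8]), 1622, 0.39)
```

View pics/w9.png

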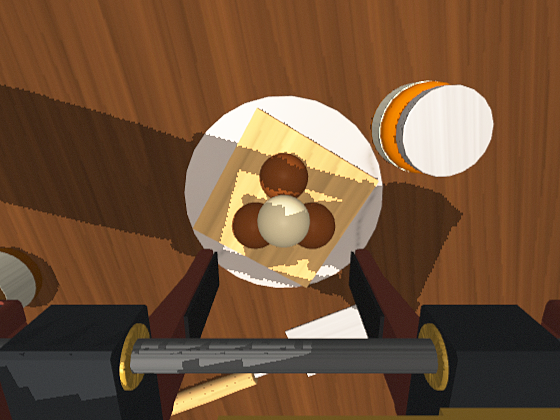

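The white truffle at (284,221) sits saddled on the three darks, and the gripper is clear. I'm handing the job in.

```bash
python3 -c "
from station import workorder
print(workorder.finish_job())"
```

```text
the job is handed in; nothing more can be done
None
```

The pyramid is built and the job handed in at about 27 s: three milk-brown truffles seated in the wells, the white one saddled on top, and the orange one left in its cup; no verdict came back.

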